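# Tip three sample cells into the V-trough and close up the row

### The arm

A 6-joint arm with a two-finger parallel gripper is mounted at the origin on the work surface. World frame = base frame: x ahead of the robot, y to its left, z up, the work surface at z = 0. Lengths are in m, angles in rad, forces in N, time in s.
With the tool pointing down it reaches from about 0.325 to 0.85 m from the base axis. Payload 4.4 kg.
Tool frame: the origin (TCP) lies at the very end of the fingers, on their centre line; the grasp point (between the pads) lies 19 mm behind it (r.tcp_to_grasp is the distance from the TCP to the grasp point, in m); z points along the fingers, x is the direction in which the jaws open and shut, and the axes are right-handed (so a half turn about z gives the same grasp; the last joint's range is limited). The gripper opens to 94 mm and grips with 3 to 60 N. Pads are 16 mm wide; open, the fingers measure 119 mm over their backs; the gripper's body (75 mm by 177 mm) begins 78 mm behind the grasp point.
Start: joints at [1.024, 0.207, 1.542, -0, 1.393, -0.15], TCP at [0.222, 0.531, 0.205] pointing down, gripper open.
Joint ranges: [-2.73, 2.73], [-0.86, 2.22], [0.23, 2.46], [-1.11, 4.25], [0.08, 2.63], [-2.82, 2.82]. Speed limits (rad/s): [2.79, 2.79, 3.14, 3.14, 3.14, 3.14].

### API

Orientations are given as [roll, pitch, yaw] about the fixed x, y, z axes, in that order (R = Rz(yaw) Ry(pitch) Rx(roll)).
In Python, from plant import state, imaging, r, nets gives the robot as it stands.
- The arm moves only by the tool servo_tool, never from a script. Its argument "increments" is a list of rows, each an object of numbers: "dx", "dy", "dz": the shift along the world's x, y, z in mm; "twist": the turn about the world's z in degrees; "jaw": the gripper command: -1 is fully open, 1 is shut, values between are in proportion. A call has 1 to 20 rows; each row is the pose to reach, as a shift and turn from the pose commanded when the call began; what a row does not reach only later rows make up. A row lasts 1/8 s, in which the tool goes at most 62.5 mm and 10.7 degrees, less where a joint would pass 70% of its speed; a pose out of reach is approached as far as the arm can. A call with a gripper value outside its range is refused whole. The fingers move at their own pace and stop on an object; the grip force is fixed at half the most. Time passes only in rows, so rows that repeat a pose let the fingers close. It gives the time, the measured TCP pose, the force and the opening at its end, in the units of the state.
- state(): the state, without advancing time (a new reading comes with each control period).
- imaging.camera(name): name is "side" or "top" or "wrist"; returns the picture (420x560x3 uint8, red, green, blue); there is no depth.
- imaging.camera_model(name): a dict with "fx", "fy", "cx", "cy" (pixels), "extrinsics" (4x4, takes a point from camera to world coordinates). Camera axes: x right, y down, z forward; pixel columns grow to the right and rows downward; lengths in m; the calibration is good to about 2 mm. A picture is of the moment at which its call begins: read the wrist's pose just before it. camera_model takes no time and is no camera call; for the wrist camera it gives the pose at the moment of the call.
- r.sign_off(): hands the job in, once; it reports no verdict.
Trained networks look in the newest picture that a camera, given by its name, has taken for a name from the list of things; names that differ only in an ending like _2 or _b are one class to them, and where a whole thing is asked for, a point or a joint stands for the part that bears it (a point fixed in the world has none). Each returns a list of dicts, best first, with "p" (0 to 1); they miss things now and then, are a little off and sometimes report something else, mostly with a low value. They report only what shows in the picture. A call takes as long as a camera call. They do not tell look-alikes from the thing itself.
- nets.spot_in(camera, name): "location" ([column, row] in pixels, amid what is visible of it).
The state is a dict: "t": time; "joint_pos": joint angles; "qvel": joint speeds; "joint_efforts": joint torques, N m; "ee_pos": TCP position; "tool_rot": TCP orientation; "contact_force": force on the tool from outside, world axes, zero at the start; "torque": the same for the moment, N m; "gripper_width": finger opening in m.
Only numpy, scipy, OpenCV 4.12 (cv2) and the standard library are available. Lean on these libraries where they do the work, as an engineer would, in place of code of your own. Each camera call takes 0.05 s, during which the arm holds its last target.

### The job

Lift the tray's orange bar to tip the three steel cells together into the V-trough, keeping the tray raised until all of them have settled in the fold, then lower the tray gently back to rest, without letting it fall. Then push the cells along the fold, still lying in it, until they stand end to end without gaps against the red end stop. Do not let a cell fall off the loader, and leave the bottle, jar and beaker where they are.

Things in the scene. Friction and masses are not known exactly. Their poses are not given: they have to be found in the camera images.
- loader: Bench loader, fixed: a white base plate (250 x 370 mm, 12 thick) carrying an aluminium V-trough and, on the side away from the robot, a blue tipping tray. Origin on the bench under the middle of the trough's fold; y along the fold, x across it from the trough towards the tray, z up. The plate spans x from -70 to +180 mm.
- fold_mid (a point): Middle of the fold (bottom line) of the V-trough, 30 mm above the bench, axes as the loader's. Trough 370 mm long; flanks at 45 degrees up to 50 mm above the fold, 100 mm apart at the top; on the robot's side an upright guard goes up to 121 mm above the bench. A cell in the fold has its axis 20 mm and its top 34 mm above the fold. Both ends are open, but the red stop closes one.
- hinge_mid (a point): The middle of the tray's hinge axis, which runs along the loader's y, 50 mm from the fold towards the tray (+x) and 90 mm above the bench.
- tray (a joint): Angle of the blue tray (298 mm along y, 92 deep, open to the trough), rad. 0: at rest, floor sloping 0.26 rad down away from the trough, cells against its back wall; grows as the bar is lifted; floor level at 0.26; by about 0.7 the cells roll into the trough; limit 1.0. Walls 20 mm high make three bays. It weighs 0.5 kg, turns almost freely, and bangs down if let go.
- tray_bar (a point): Middle of the orange round bar that lifts the tray: 12 mm thick, parallel to the hinge, 126 mm from the hinge axis, held by an arm at each end (100 mm free between them); 42 mm free between bar and tray's back wall. At rest 69 mm above the bench, 124 mm from the hinge along loader +x and 20 mm below it. It moves with the tray on an arc about the hinge.
- stop: The red end stop: an upright plate 100 mm wide (loader x), 10 mm thick (loader y), 95 mm tall, fixed across one end of the trough, either the +y or the -y end. Origin at the centre of its underside, 190 mm from the loader's origin along y; its inner face is 5 mm nearer to the trough's middle.
- foot: A low grey foot (70 x 10 x 22 mm) fixed at the other, open end of the trough; origin at the centre of its underside.
- cell0: Steel sample cell, a plain cylinder 28 mm in diameter and 80 mm long with blue ends and an orange middle band, about 0.15 kg. Origin at its centre, y along its axis. At the start it lies in the bay at the loader's -y end of the tray, parallel to the fold, within 5 mm of the bay's middle.
- cell1: Steel sample cell, a plain cylinder 28 mm in diameter and 80 mm long with blue ends and an orange middle band, about 0.15 kg. Origin at its centre, y along its axis. At the start it lies in the middle bay of the tray, parallel to the fold, within 5 mm of the bay's middle.
- cell2: Steel sample cell, a plain cylinder 28 mm in diameter and 80 mm long with blue ends and an orange middle band, about 0.15 kg. Origin at its centre, y along its axis. At the start it lies in the bay at the loader's +y end of the tray, parallel to the fold, within 5 mm of the bay's middle.
- reagent: Bystander: clear bottle with a blue cap, 64 mm in diameter, 150 mm tall, standing; origin at the centre of its underside.
- amber_jar: Bystander: amber jar with a black cap, 70 mm in diameter, 90 mm tall, standing; origin at the centre of its underside.
- beaker: Bystander: white beaker, 70 mm across, 85 mm tall, standing; origin at the centre of its underside.
Not all that is in view belongs to the job. Of the things that look like the stop, the smaller one is meant. What is shaped like the cell1 but pink is not meant.

How it is judged:
On the way, in this order (a step that is already met when the one before it is completed fails the run):
1. all three cells lie in the fold of the trough while the tray is still raised (joint above 0.2 rad) (x of cell0 in the frame of fold_mid between -0.006 and 0.006 m and z of cell0 in the frame of fold_mid between 0.014 and 0.026 m and angle between the y axis of each of cell0, cell1, cell2 and the y axis of loader, either way round below 0.12 rad and x of cell1 in the frame of fold_mid between -0.006 and 0.006 m and z of cell1 in the frame of fold_mid between 0.014 and 0.026 m and x of cell2 in the frame of fold_mid between -0.006 and 0.006 m and z of cell2 in the frame of fold_mid between 0.014 and 0.026 m and value of joint tray above 0.2 rad), for 0.2 s.
2. the tray is back down (joint below 0.06 rad) (value of joint tray below 0.06 rad), for 0.2 s.
At the end, for the whole second after the job is handed in: All three cells at rest in the fold (within 6 mm sideways, axis 14 to 26 mm above the fold, within 0.12 rad of its direction), end to end against the stop: each cell's centre within 213 mm of the stop's origin, seen from above (205 mm with no gaps); tray down (below 0.06 rad) (x of cell0 in the frame of fold_mid between -0.006 and 0.006 m and z of cell0 in the frame of fold_mid between 0.014 and 0.026 m and angle between the y axis of each of cell0, cell1, cell2 and the y axis of loader, either way round below 0.12 rad and x of cell1 in the frame of fold_mid between -0.006 and 0.006 m and z of cell1 in the frame of fold_mid between 0.014 and 0.026 m and x of cell2 in the frame of fold_mid between -0.006 and 0.006 m and z of cell2 in the frame of fold_mid between 0.014 and 0.026 m and value of joint tray below 0.06 rad and horizontal distance between each of cell0, cell1, cell2 and stop below 0.213 m and linear speed of each of cell0, cell1, cell2 below 0.02 m/s); the robot touches nothing.
It fails at once if the tray falls (turns down faster than 2 rad/s) (velocity of joint tray below -2 rad/s).
It fails at once if a cell falls off the loader (centre lower than 35 mm above the bench) (height (world z) of any of cell0, cell1, cell2 below 0.035 m).
It fails at once if the bottle, jar or beaker is moved by more than 25 mm or tipped (distance of any of reagent, amber_jar, beaker from where it was at the start of the episode above 0.025 m or angle between any of reagent, amber_jar, beaker's own z axis and vertical above 0.4 rad).
It also fails if it takes over 58 s, if anything falls off the work surface, if the arm or the gripper's body presses on something with over 40 N, if the wrist force passes 120 N, or if a joint passes its speed limit or range.

## Working session

There is one attempt and no reset: what is moved stays moved. The work goes in short steps, Python scripts to look and compute and a tool call to move; the robot and the scene stay as the last step left them, time stands still between calls to the robot, and variables do not carry over. Pictures are saved under pics/ and viewed, and the job is handed in when it is done.

Besides the shell and the picture viewer there is one more tool, called after "Emit:" in YAML: its name, and indented under it one key for each argument. servo_tool: Moves the arm, as the interface text tells. Its arguments: {"type":"object","properties":{"increments":{"type":"array"}},"required":["increments"]}

```bash
mkdir -p pics; ls
python3 - <<'E'
from plant import state, imaging, r, nets
import cv2
for c in ["top","side","wrist"]:
    im=imaging.camera(c); cv2.imwrite(f"pics/{c}0.png",im[:,:,::-1])
    m=imaging.camera_model(c); print(c,m["fx"],m["cx"],m["cy"]); print(m["extrinsics"])
s=state(); print(s)
E
```

```text
pics
top 403.8523576226275 273.8084451780602 202.65963592008293
[[-1.44912567e-02 -9.79368280e-01  2.01563331e-01  3.65065494e-01]
 [-9.99890023e-01  1.48294992e-02  1.68076611e-04  2.08350543e-02]
 [-3.15369215e-03 -2.01538728e-01 -9.79475469e-01  1.14208314e+00]
 [ 0.00000000e+00  0.00000000e+00  0.00000000e+00  1.00000000e+00]]
side 493.3430340727512 277.6027145240098 213.48795741454464
[[ 0.95708506 -0.21607508  0.19313143  0.33276586]
 [-0.28975482 -0.72612209  0.62352936 -0.72411732]
 [ 0.00550784 -0.65273139 -0.7575694   0.95942809]
 [ 0.          0.          0.          1.        ]]
wrist 311.12190504936166 286.1154746753693 207.74500331656427
[[ 3.84906644e-01  8.94036008e-01  2.29230215e-01  1.55114225e-01]
 [ 9.22955445e-01 -3.72752357e-01 -9.59631481e-02  5.57251400e-01]
 [-3.48406943e-04  2.48506128e-01 -9.68630261e-01  3.83209427e-01]
 [ 0.00000000e+00  0.00000000e+00  0.00000000e+00  1.00000000e+00]]
{'t': 0.15, 'joint_pos': array([ 1.02451117e+00,  2.07280791e-01,  1.54258759e+00, -2.28522127e-05,
        1.39348865e+00, -1.50517581e-01]), 'qvel': array([ 0.00010851, -0.00174767, -0.00483357,  0.00048438,  0.00020448,
       -0.00103857]), 'joint_efforts': array([-2.45054925e-04, -3.71314645e+01, -2.81811601e+01,  6.97984197e-02,
        3.27043072e-02, -1.02842384e-04]), 'ee_pos': array([0.22137834, 0.53001444, 0.20454356]), 'tool_rot': array([-3.14135032e+00,  1.74780254e-03,  1.17503301e+00]), 'contact_force': array([0.00698225, 0.34211516, 0.37184377]), 'torque': array([ 0.03315683,  0.01022383, -0.01224876]), 'gripper_width': 0.09438284249079029}
```

View pics/top0.png

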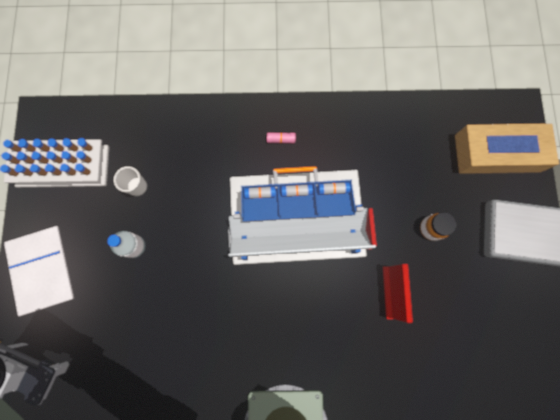

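View pics/side0.png

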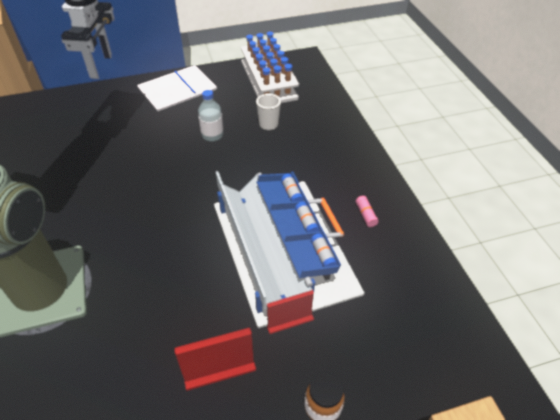

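View pics/wrist0.png

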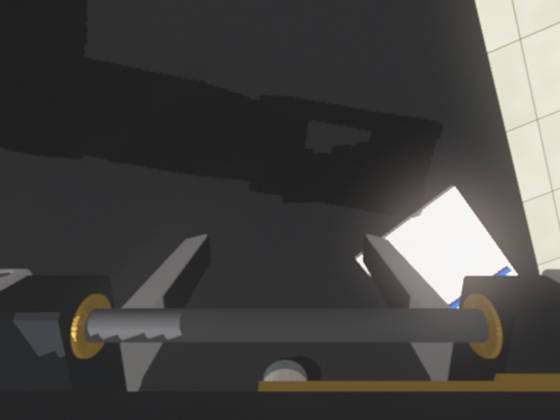

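The top view shows the loader around (297,215), the orange bar at (295,170), the small red stop at the right end (371,227, the -y side), the large red look-alike at (397,293), and the pink cell at (281,137). I'll zoom in to measure.

Run:
```python
import cv2
im=cv2.imread("pics/top0.png")[155:275,215:390]
cv2.imwrite("pics/top0z.png",cv2.resize(im,None,fx=4.5,fy=4.5,interpolation=cv2.INTER_CUBIC))
im=cv2.imread("pics/side0.png")[165:340,205:370]
cv2.imwrite("pics/side0z.png",cv2.resize(im,None,fx=3.4,fy=3.4,interpolation=cv2.INTER_CUBIC))
```

```text
(no output)
```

View pics/top0z.png

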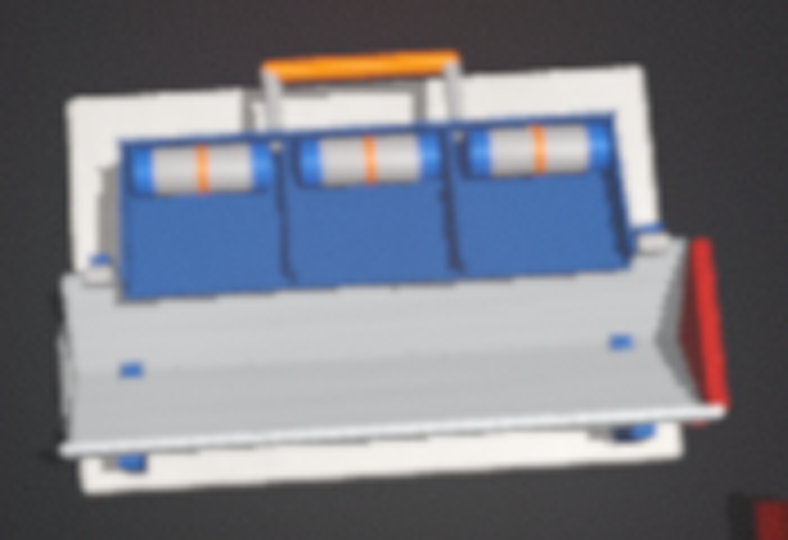

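View pics/side0z.png

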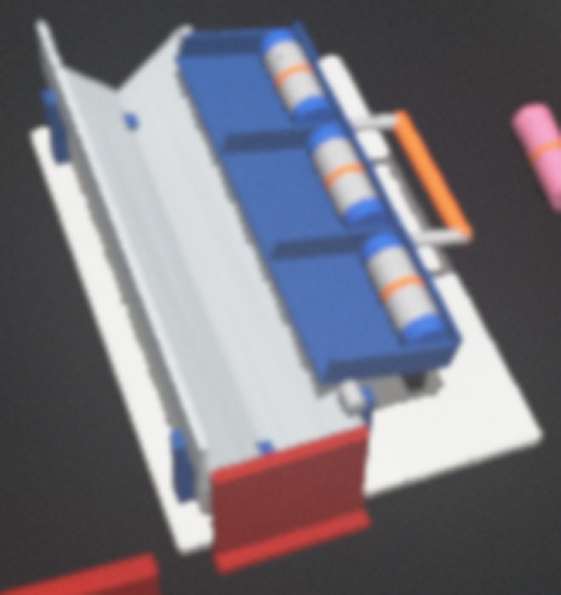

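```bash
cat > h.py <<'E'
import numpy as np, cv2
from plant import state, imaging, r, nets
from scipy.optimize import least_squares
def proj(cam,P):
    m=imaging.camera_model(cam); E=np.array(m["extrinsics"]); P=np.atleast_2d(P)
    c=(P-E[:3,3])@E[:3,:3]
    return np.c_[m["fx"]*c[:,0]/c[:,2]+m["cx"], m["fy"]*c[:,1]/c[:,2]+m["cy"]]
def L2W(q,P):
    c,s=np.cos(q[2]),np.sin(q[2]); P=np.atleast_2d(P)
    return np.c_[q[0]+c*P[:,0]-s*P[:,1], q[1]+s*P[:,0]+c*P[:,1], P[:,2]]
E
python3 - <<'E'
from h import *
obj=np.array([[180,185,12],[180,-185,12],[-70,-185,12],[-70,185,12],[174,0,69.]])/1e3
tp=np.array([[70,98],[641,68],[682,457],[83,492],[362,64.]])/4.5+[215,155]
sd=np.array([[330,58],[542,437],[183,551],[35,130],[433,176.]])/3.4+[205,165]
f=lambda q: np.r_[(proj("top",L2W(q,obj))-tp).ravel(),(proj("side",L2W(q,obj))-sd).ravel()]
s=least_squares(f,[0.5,0,0]); q=s.x; print(q); print(f(q).reshape(-1,2).round(1))
np.save("q.npy",q)
print("bar",L2W(q,[.174,0,.069]),"fold",L2W(q,[0,0,.03]),"stop",L2W(q,[0,-.19,0]),"+end",L2W(q,[0,.19,.05]))
print(L2W(q,[[.178,.145,.09],[0.178,0,.09]]))
# cells: mid pixel of top, z
for px in [(202,168),(370,160),(540,150)]:
    p=np.array(px)/4.5+[215,155]
    m=imaging.camera_model("top");E=m["extrinsics"]
    d=E[:3,:3]@np.array([(p[0]-m["cx"])/m["fx"],(p[1]-m["cy"])/m["fy"],1]); z=.098
    w=E[:3,3]+d*(z-E[2,3])/d[2]; c,s_=np.cos(q[2]),np.sin(q[2]); v=w[:2]-q[:2]; print(w.round(3),"local",c*v[0]+s_*v[1],-s_*v[0]+c*v[1])
E
```

```text
[ 0.50436163 -0.04732134  0.04495184]
[[-0.1  0.1]
 [ 0.3 -0.7]
 [ 0.3 -0.7]
 [ 0.4 -0.5]
 [-0.2  0.3]
 [ 2.  -1. ]
 [ 0.4 -0.3]
 [-0.9 -0.3]
 [-1.6  0.5]
 [-1.   0.7]]
bar [[ 0.67818586 -0.03950236  0.069     ]] fold [[ 0.50436163 -0.04732134  0.03      ]] stop [[ 0.5128996  -0.23712941  0.        ]] +end [[0.49582365 0.14248673 0.05      ]]
[[ 0.675666    0.10553092  0.09      ]
 [ 0.68218182 -0.03932261  0.09      ]]
[0.608 0.058 0.098] local 0.10870347957545447 0.10008128943952016
[ 0.612 -0.042  0.098] local 0.10757931341415505 0.0008613764049349446
[ 0.616 -0.142  0.098] local 0.10759285925661823 -0.09976733795801805
```

Emit:
servo_tool:
  increments:
    - {"dx": 10, "dy": -20, "dz": 45, "twist": -2, "jaw": 0.15}
    - {"dx": 50, "dy": -60, "dz": 55, "twist": -8, "jaw": 0.15}
    - {"dx": 90, "dy": -110, "dz": 55, "twist": -14, "jaw": 0.15}
    - {"dx": 130, "dy": -160, "dz": 55, "twist": -20, "jaw": 0.15}
    - {"dx": 165, "dy": -205, "dz": 55, "twist": -26, "jaw": 0.15}
    - {"dx": 205, "dy": -255, "dz": 55, "twist": -32, "jaw": 0.15}
    - {"dx": 245, "dy": -305, "dz": 55, "twist": -38, "jaw": 0.15}
    - {"dx": 285, "dy": -355, "dz": 50, "twist": -44, "jaw": 0.15}
    - {"dx": 320, "dy": -400, "dz": 40, "twist": -50, "jaw": 0.15}
    - {"dx": 360, "dy": -450, "dz": 30, "twist": -56, "jaw": 0.15}
    - {"dx": 400, "dy": -500, "dz": 20, "twist": -62, "jaw": 0.15}
    - {"dx": 440, "dy": -550, "dz": 0, "twist": -64.7, "jaw": 0.15}
    - {"dx": 456, "dy": -571, "dz": -30, "twist": -64.7, "jaw": 0.15}
    - {"dx": 456, "dy": -571, "dz": -50, "twist": -64.7, "jaw": 0.15}
    - {"dx": 456, "dy": -571, "dz": -50, "twist": -64.7, "jaw": 0.15}
    - {"dx": 456, "dy": -571, "dz": -50, "twist": -64.7, "jaw": 0.15}
    - {"dx": 456, "dy": -571, "dz": -50, "twist": -64.7, "jaw": 0.15}

```text
t: 2.28
ee_pos: [0.6784, -0.0394, 0.1577]
tool_rot: [3.141, -0.003, 0.047]
contact_force: [-0.3, -0.2, -1.0]
gripper_width: 0.0399
```

Run:
```python
from h import *
q=np.load("q.npy"); s=state(); print(s["t"],s["ee_pos"],s["tool_rot"],s["gripper_width"])
for c in ["wrist","side"]:
    im=imaging.camera(c)[:,:,::-1].copy()
    for P in [[.174,-.05,.069],[.174,.05,.069],[0,-.185,.03],[0,.185,.03],[.18,.185,.012],[.18,-.185,.012]]:
        u=proj(c,L2W(q,P))[0]; cv2.circle(im,(int(u[0]),int(u[1])),3,(0,255,0),1)
    cv2.imwrite(f"pics/{c}1.png",im)
```

```text
2.275 [ 0.67843962 -0.03941242  0.15768376] [ 3.14091949 -0.00321687  0.04733633] 0.03986248401175099
```

View pics/wrist1.png

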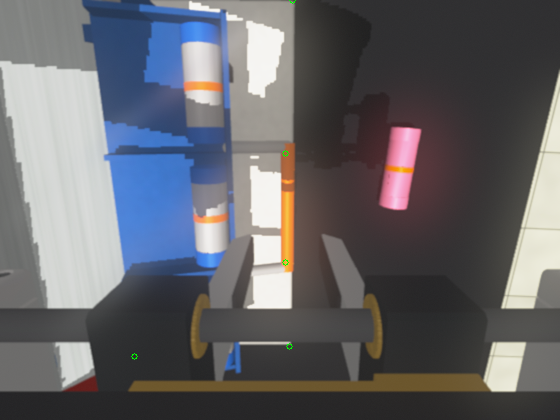

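View pics/side1.png

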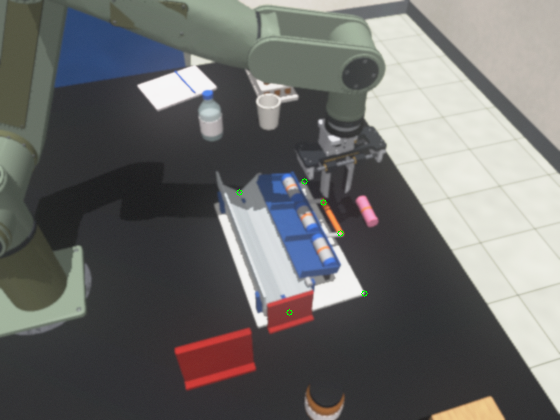

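The wrist view shows the bar at column 288, centred between the fingers (213 to 360), and it agrees with the fit. Descend and grip.

Emit:
servo_tool:
  increments:
    - {"dz": -30, "jaw": 0.15}
    - {"dz": -60, "jaw": 0.15}
    - {"dz": -85, "jaw": 0.15}
    - {"dz": -100, "jaw": 0.15}
    - {"dz": -105, "jaw": 0.15}
    - {"dz": -105, "jaw": 0.15}
    - {"dz": -105, "jaw": 0.15}
    - {"dz": -105, "jaw": 0.5}
    - {"dz": -105, "jaw": 0.8}
    - {"dz": -105, "jaw": 1}
    - {"dz": -105, "jaw": 1}
    - {"dz": -105, "jaw": 1}

```text
$.increments[0]: bad value
```

Run:
```python
from h import *
s=state(); print(s["t"],s["ee_pos"],s["tool_rot"],s["gripper_width"],s["contact_force"])
q=np.load("q.npy")
a0=-np.arctan2(20,124); c,sn=np.cos(q[2]),np.sin(q[2])
for th in np.arange(0,0.9,.05):
    a=a0+th; dx=126*(np.cos(a)-np.cos(a0)); dz=126*(np.sin(a)-np.sin(a0))
    print(round(th,2),(dx*c).round(1),(dx*sn).round(1),dz.round(1))
```

```text
2.375 [ 0.67831456 -0.03973323  0.15726347] [ 3.14098592e+00 -2.67914072e-03  4.69036138e-02] 0.0396471355593384 [ 0.30325207 -0.46833735  0.48475631]
0.0 0.0 0.0 0.0
0.05 0.8 0.0 6.2
0.1 1.4 0.1 12.5
0.15 1.6 0.1 18.8
0.2 1.5 0.1 25.1
0.25 1.1 0.0 31.4
0.3 0.4 0.0 37.7
0.35 -0.7 -0.0 43.9
0.4 -2.0 -0.1 50.0
0.45 -3.7 -0.2 56.1
0.5 -5.6 -0.3 62.1
0.55 -7.9 -0.4 68.0
0.6 -10.4 -0.5 73.7
0.65 -13.2 -0.6 79.4
0.7 -16.3 -0.7 84.9
0.75 -19.7 -0.9 90.2
0.8 -23.3 -1.0 95.3
0.85 -27.2 -1.2 100.3
```

All row fields are needed.

Emit:
servo_tool:
  increments:
    - {"dx": 0, "dy": 0, "dz": -30, "twist": 0, "jaw": 0.15}
    - {"dx": 0, "dy": 0, "dz": -60, "twist": 0, "jaw": 0.15}
    - {"dx": 0, "dy": 0, "dz": -85, "twist": 0, "jaw": 0.15}
    - {"dx": 0, "dy": 0, "dz": -100, "twist": 0, "jaw": 0.15}
    - {"dx": 0, "dy": 0, "dz": -106, "twist": 0, "jaw": 0.15}
    - {"dx": 0, "dy": 0, "dz": -106, "twist": 0, "jaw": 0.15}
    - {"dx": 0, "dy": 0, "dz": -106, "twist": 0, "jaw": 0.15}
    - {"dx": 0, "dy": 0, "dz": -106, "twist": 0, "jaw": 0.5}
    - {"dx": 0, "dy": 0, "dz": -106, "twist": 0, "jaw": 0.8}
    - {"dx": 0, "dy": 0, "dz": -106, "twist": 0, "jaw": 1}
    - {"dx": 0, "dy": 0, "dz": -106, "twist": 0, "jaw": 1}
    - {"dx": 0, "dy": 0, "dz": -106, "twist": 0, "jaw": 1}

```text
t: 3.88
ee_pos: [0.6795, -0.0404, 0.0498]
tool_rot: [3.141, -0.004, 0.046]
contact_force: [5.3, 0.3, -2.7]
gripper_width: 0.0111
```

Emit:
servo_tool:
  increments:
    - {"dx": 1.5, "dy": 0, "dz": 6, "twist": 0, "jaw": 1}
    - {"dx": 2, "dy": 0, "dz": 12.5, "twist": 0, "jaw": 1}
    - {"dx": 2.5, "dy": 0, "dz": 19, "twist": 0, "jaw": 1}
    - {"dx": 2.5, "dy": 0, "dz": 25, "twist": 0, "jaw": 1}
    - {"dx": 2, "dy": 0, "dz": 31.5, "twist": 0, "jaw": 1}
    - {"dx": 1.5, "dy": 0, "dz": 37.5, "twist": 0, "jaw": 1}
    - {"dx": 0, "dy": 0, "dz": 44, "twist": 0, "jaw": 1}
    - {"dx": -1, "dy": 0, "dz": 50, "twist": 0, "jaw": 1}
    - {"dx": -3, "dy": 0, "dz": 56, "twist": 0, "jaw": 1}
    - {"dx": -5, "dy": 0, "dz": 62, "twist": 0, "jaw": 1}
    - {"dx": -7, "dy": -0.5, "dz": 68, "twist": 0, "jaw": 1}
    - {"dx": -9.5, "dy": -0.5, "dz": 74, "twist": 0, "jaw": 1}
    - {"dx": -12.5, "dy": -0.5, "dz": 79.5, "twist": 0, "jaw": 1}
    - {"dx": -15.5, "dy": -0.5, "dz": 85, "twist": 0, "jaw": 1}
    - {"dx": -19, "dy": -1, "dz": 90, "twist": 0, "jaw": 1}
    - {"dx": -22.5, "dy": -1, "dz": 95.5, "twist": 0, "jaw": 1}
    - {"dx": -22.5, "dy": -1, "dz": 95.5, "twist": 0, "jaw": 1}
    - {"dx": -22.5, "dy": -1, "dz": 95.5, "twist": 0, "jaw": 1}
    - {"dx": -22.5, "dy": -1, "dz": 95.5, "twist": 0, "jaw": 1}

```text
t: 6.25
ee_pos: [0.6583, -0.0413, 0.1469]
tool_rot: [3.141, -0.008, 0.046]
contact_force: [6.7, 1.0, 1.8]
gripper_width: 0.0107
```

Run:
```python
from h import *
s=state(); print(s["t"],s["ee_pos"],s["contact_force"],s["gripper_width"])
ims=[imaging.camera(c)[:,:,::-1] for c in ("top","side")]
a=cv2.resize(ims[0][155:275,215:390],None,fx=3.2,fy=3.2); b=cv2.resize(ims[1][165:340,205:370],None,fx=3.2,fy=3.2)
cv2.imwrite("pics/top2.png",a);cv2.imwrite("pics/side2.png",b)
```

```text
6.25 [ 0.65827222 -0.04131301  0.14691508] [6.68121348 0.97946568 1.80524146] 0.010747903723400178
```

View pics/top2.png

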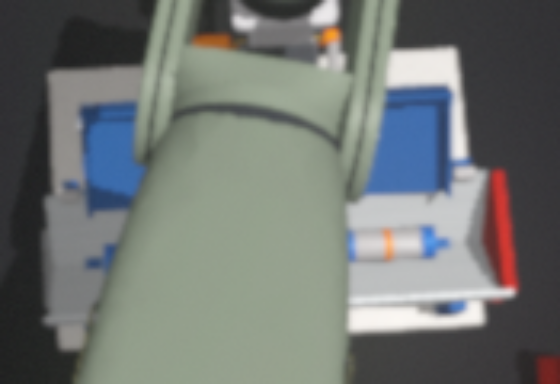

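View pics/side2.png

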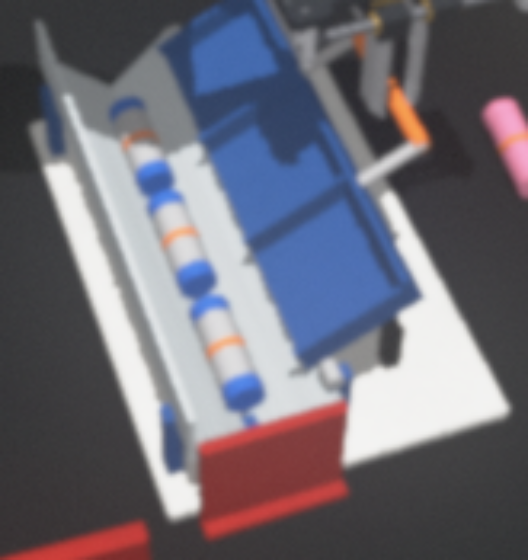

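All three cells lie in the trough: side-crop bands at (140,140), (180,234) and (223,344). I'll hold 0.5 s and check their positions against the fold axis.

Emit:
servo_tool:
  increments:
    - {"dx": 0, "dy": 0, "dz": 0, "twist": 0, "jaw": 1}
    - {"dx": 0, "dy": 0, "dz": 0, "twist": 0, "jaw": 1}
    - {"dx": 0, "dy": 0, "dz": 0, "twist": 0, "jaw": 1}
    - {"dx": 0, "dy": 0, "dz": 0, "twist": 0, "jaw": 1}

```text
t: 6.85
ee_pos: [0.6583, -0.0413, 0.1469]
tool_rot: [3.141, -0.008, 0.046]
contact_force: [7.1, 1.3, 0.9]
gripper_width: 0.011
```

```bash
cat >> h.py <<'E'
def ray(cam,uv,q,z):
    m=imaging.camera_model(cam);E=np.array(m["extrinsics"])
    d=E[:3,:3]@np.array([(uv[0]-m["cx"])/m["fx"],(uv[1]-m["cy"])/m["fy"],1])
    w=E[:3,3]+d*(z-E[2,3])/d[2]; v=w[:2]-q[:2]; c,s=np.cos(q[2]),np.sin(q[2])
    return np.array([c*v[0]+s*v[1],-s*v[0]+c*v[1]])
E
python3 - <<'E'
from h import *
q=np.load("q.npy")
im=imaging.camera("side")[:,:,::-1].copy()
for y in (-.1,0,.1):
  for e in (-.04,.04):
    u=proj("side",L2W(q,[0,y+e,.05]))[0]; print(u.round(1))
    cv2.circle(im,tuple(int(round(v)) for v in u),1,(0,255,0),-1)
cv2.imwrite("pics/side3.png",cv2.resize(im[165:340,205:370],None,fx=3.2,fy=3.2))
for p in [(140,140),(180,234),(223,344)]: print(ray("side",np.array(p)/3.2+[205,165],q,.055))
E
```

```text
[282.1 290.6]
[270.1 261.6]
[267.2 254.8]
[256.4 228.9]
[253.9 222.7]
[244.1 199.4]
[0.00054276 0.10235861]
[0.00104007 0.00618839]
[-0.00090207 -0.09417413]
```

View pics/side3.png

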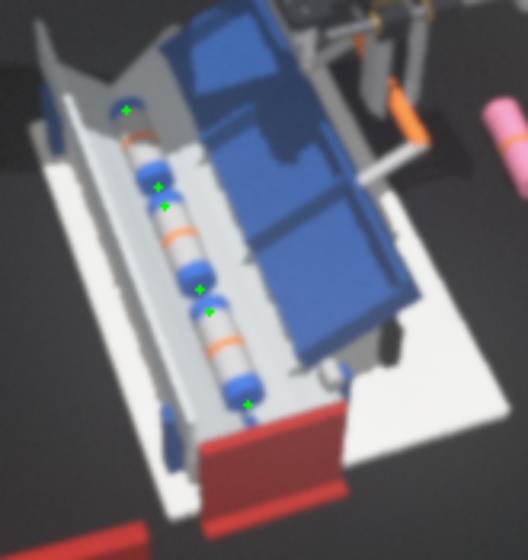

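The cells lie still on the fold axis, within 1 mm sideways, at y ≈ +0.10, 0 and -0.10. Now I'll lower the tray along the same arc.

Emit:
servo_tool:
  increments:
    - {"dx": 3.5, "dy": 0, "dz": -5, "twist": 0, "jaw": 1}
    - {"dx": 7, "dy": 0, "dz": -10.5, "twist": 0, "jaw": 1}
    - {"dx": 10, "dy": 0.5, "dz": -16, "twist": 0, "jaw": 1}
    - {"dx": 13, "dy": 0.5, "dz": -21.5, "twist": 0, "jaw": 1}
    - {"dx": 15.5, "dy": 0.5, "dz": -27.5, "twist": 0, "jaw": 1}
    - {"dx": 17.5, "dy": 1, "dz": -33.5, "twist": 0, "jaw": 1}
    - {"dx": 19.5, "dy": 1, "dz": -39.5, "twist": 0, "jaw": 1}
    - {"dx": 21.5, "dy": 1, "dz": -45.5, "twist": 0, "jaw": 1}
    - {"dx": 22.5, "dy": 1, "dz": -51.5, "twist": 0, "jaw": 1}
    - {"dx": 24, "dy": 1, "dz": -58, "twist": 0, "jaw": 1}
    - {"dx": 24.5, "dy": 1, "dz": -64, "twist": 0, "jaw": 1}
    - {"dx": 25, "dy": 1, "dz": -70.5, "twist": 0, "jaw": 1}
    - {"dx": 25, "dy": 1, "dz": -76.5, "twist": 0, "jaw": 1}
    - {"dx": 24.5, "dy": 1, "dz": -83, "twist": 0, "jaw": 1}
    - {"dx": 24, "dy": 1, "dz": -89, "twist": 0, "jaw": 1}
    - {"dx": 23.5, "dy": 1, "dz": -93, "twist": 0, "jaw": 1}
    - {"dx": 23.5, "dy": 1, "dz": -96, "twist": 0, "jaw": 1}
    - {"dx": 23.5, "dy": 1, "dz": -96, "twist": 0, "jaw": 1}
    - {"dx": 23.5, "dy": 1, "dz": -96, "twist": 0, "jaw": 1}

```text
t: 9.28
ee_pos: [0.6795, -0.0405, 0.0498]
tool_rot: [3.141, -0.002, 0.046]
contact_force: [3.2, 0.1, 5.8]
gripper_width: 0.0109
```

Run:
```python
from h import *
q=np.load("q.npy")
im=imaging.camera("side")[:,:,::-1].copy()
for y in (-.05,.05):
    u=proj("side",L2W(q,[.174,y,.069]))[0]
    cv2.circle(im,tuple(int(round(v)) for v in u),1,(0,255,0),-1)
cv2.imwrite("pics/side4.png",cv2.resize(im[165:340,205:370],None,fx=3.2,fy=3.2))
```

```text
(no output)
```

View pics/side4.png

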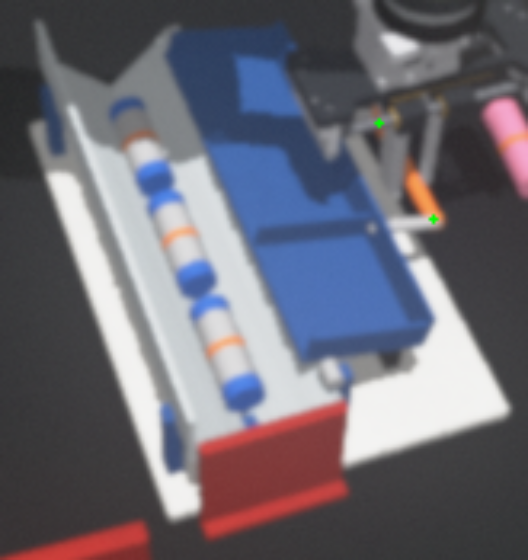

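The tray is back at rest: the bar sits on its rest-position markers and the wrist feels a 6 N upward reaction. Release, rise, turn 90° and go over the open end.

Emit:
servo_tool:
  increments:
    - {"dx": 0, "dy": 0, "dz": 0, "twist": 0, "jaw": 0.7}
    - {"dx": 0, "dy": 0, "dz": 0, "twist": 0, "jaw": 0.15}
    - {"dx": 0, "dy": 0, "dz": 0, "twist": 0, "jaw": 0.15}
    - {"dx": 0, "dy": 0, "dz": 0, "twist": 0, "jaw": 0.15}
    - {"dx": 0, "dy": 0, "dz": 20, "twist": 0, "jaw": 0.15}
    - {"dx": 0, "dy": 0, "dz": 60, "twist": 0, "jaw": 0.15}
    - {"dx": 0, "dy": 0, "dz": 110, "twist": 0, "jaw": 0.15}
    - {"dx": 0, "dy": 0, "dz": 150, "twist": 0, "jaw": 0.15}
    - {"dx": -20, "dy": 18, "dz": 150, "twist": 9, "jaw": 1}
    - {"dx": -40, "dy": 36, "dz": 150, "twist": 18, "jaw": 1}
    - {"dx": -60, "dy": 54, "dz": 150, "twist": 27, "jaw": 1}
    - {"dx": -80, "dy": 72, "dz": 150, "twist": 36, "jaw": 1}
    - {"dx": -100, "dy": 90, "dz": 150, "twist": 45, "jaw": 1}
    - {"dx": -120, "dy": 108, "dz": 150, "twist": 54, "jaw": 1}
    - {"dx": -140, "dy": 126, "dz": 150, "twist": 63, "jaw": 1}
    - {"dx": -160, "dy": 144, "dz": 150, "twist": 72, "jaw": 1}
    - {"dx": -183, "dy": 161, "dz": 140, "twist": 81, "jaw": 1}
    - {"dx": -183, "dy": 161, "dz": 120, "twist": 90, "jaw": 1}
    - {"dx": -183, "dy": 161, "dz": 100, "twist": 90, "jaw": 1}
    - {"dx": -183, "dy": 161, "dz": 100, "twist": 90, "jaw": 1}

```text
t: 11.82
ee_pos: [0.4947, 0.1205, 0.1488]
tool_rot: [-3.14, 0.0, 1.617]
contact_force: [-0.1, -0.4, 0.3]
gripper_width: 0.0004
```

Run:
```python
from h import *
q=np.load("q.npy"); s=state(); print(s["ee_pos"],s["tool_rot"],s["gripper_width"],"target",L2W(q,[0,.168,.047]))
cv2.imwrite("pics/wrist5.png",imaging.camera("wrist")[:,:,::-1])
cv2.imwrite("pics/side5.png",cv2.resize(imaging.camera("side")[120:340,180:400,::-1],None,fx=2.7,fy=2.7))
```

```text
[0.49465602 0.12052171 0.14880316] [-3.13966988e+00  9.28956107e-05  1.61660312e+00] 0.000431196246487488 target [[0.49681226 0.12050895 0.047     ]]
```

View pics/wrist5.png

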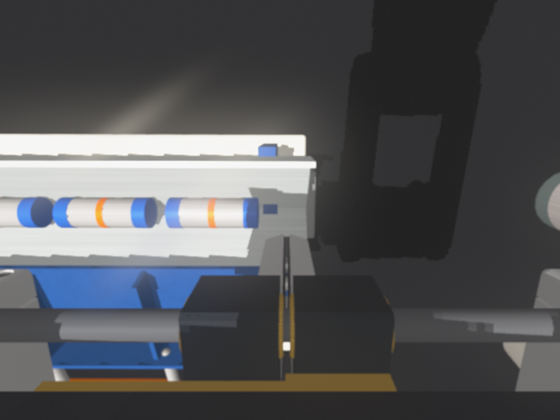

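View pics/side5.png

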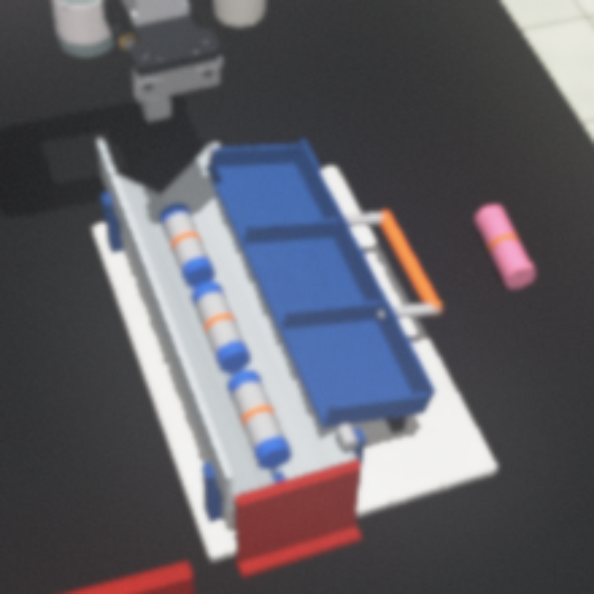

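Run:
```python
from h import *
q=np.load("q.npy")
print(ray("wrist",(259,212),q,.05),ray("wrist",(166,212),q,.05))
```

```text
[0.0036642  0.14249007] [0.00376537 0.05610802]
```

Emit:
servo_tool:
  increments:
    - {"dx": 2, "dy": 3, "dz": -30, "twist": 0, "jaw": 1}
    - {"dx": 2, "dy": 3, "dz": -60, "twist": 0, "jaw": 1}
    - {"dx": 2, "dy": 3, "dz": -80, "twist": 0, "jaw": 1}
    - {"dx": 2, "dy": 3, "dz": -90, "twist": 0, "jaw": 1}
    - {"dx": 2, "dy": 3, "dz": -96, "twist": 0, "jaw": 1}
    - {"dx": 2, "dy": 3, "dz": -101, "twist": 0, "jaw": 1}
    - {"dx": 2, "dy": 3, "dz": -101, "twist": 0, "jaw": 1}
    - {"dx": 2, "dy": 3, "dz": -101, "twist": 0, "jaw": 1}

```text
t: 12.92
ee_pos: [0.4982, 0.1236, 0.0485]
tool_rot: [3.141, -0.0, 1.617]
contact_force: [-0.7, 0.7, 0.6]
gripper_width: 0.0005
```

Emit:
servo_tool:
  increments:
    - {"dx": 0, "dy": -5, "dz": -2, "twist": 0, "jaw": 1}
    - {"dx": 0.5, "dy": -10, "dz": -2, "twist": 0, "jaw": 1}
    - {"dx": 0.5, "dy": -15, "dz": -2, "twist": 0, "jaw": 1}
    - {"dx": 1, "dy": -20, "dz": -2, "twist": 0, "jaw": 1}
    - {"dx": 1, "dy": -25, "dz": -2, "twist": 0, "jaw": 1}
    - {"dx": 1.5, "dy": -30, "dz": -2, "twist": 0, "jaw": 1}
    - {"dx": 1.5, "dy": -35, "dz": -2, "twist": 0, "jaw": 1}
    - {"dx": 2, "dy": -40, "dz": -2, "twist": 0, "jaw": 1}
    - {"dx": 2, "dy": -45, "dz": -2, "twist": 0, "jaw": 1}
    - {"dx": 2, "dy": -50, "dz": -2, "twist": 0, "jaw": 1}
    - {"dx": 2.5, "dy": -55, "dz": -2, "twist": 0, "jaw": 1}
    - {"dx": 2.5, "dy": -60, "dz": -2, "twist": 0, "jaw": 1}
    - {"dx": 3, "dy": -65, "dz": -2, "twist": 0, "jaw": 1}
    - {"dx": 3, "dy": -70, "dz": -2, "twist": 0, "jaw": 1}
    - {"dx": 3.5, "dy": -75, "dz": -2, "twist": 0, "jaw": 1}
    - {"dx": 3.5, "dy": -80, "dz": -2, "twist": 0, "jaw": 1}
    - {"dx": 4, "dy": -85, "dz": -2, "twist": 0, "jaw": 1}
    - {"dx": 4, "dy": -90, "dz": -2, "twist": 0, "jaw": 1}

```text
t: 15.18
ee_pos: [0.5016, 0.0339, 0.046]
tool_rot: [-3.141, -0.001, 1.616]
contact_force: [-1.2, 6.0, 2.2]
gripper_width: 0.0004
```

Run:
```python
from h import *
cv2.imwrite("pics/side6.png",cv2.resize(imaging.camera("side")[120:340,180:400,::-1],None,fx=2.7,fy=2.7))
s=state(); print(s["ee_pos"],s["contact_force"])
```

```text
[0.50154808 0.03321304 0.04594495] [-1.2570987   4.29549747  2.24353988]
```

View pics/side6.png

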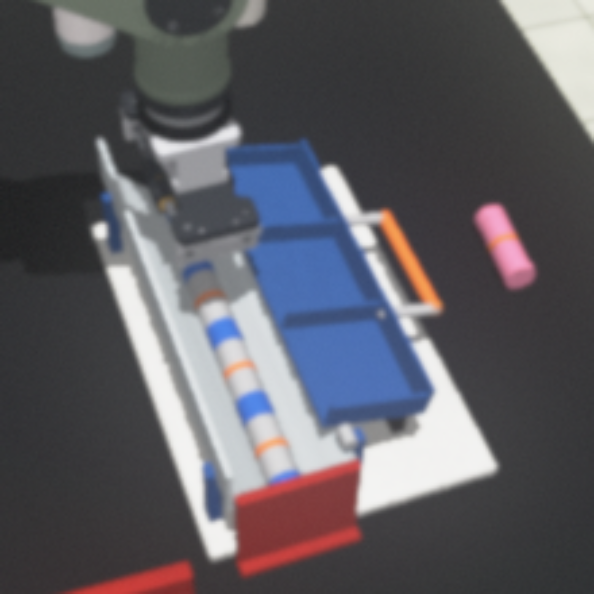

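The cells now touch end to end, with a push force of about 5 N. About 13 mm remains by calculation. Continuing slowly.

Emit:
servo_tool:
  increments:
    - {"dx": 0, "dy": -2, "dz": 0, "twist": 0, "jaw": 1}
    - {"dx": 0, "dy": -4, "dz": 0, "twist": 0, "jaw": 1}
    - {"dx": 0.5, "dy": -6, "dz": 0, "twist": 0, "jaw": 1}
    - {"dx": 0.5, "dy": -8, "dz": 0, "twist": 0, "jaw": 1}
    - {"dx": 0.5, "dy": -9, "dz": 0, "twist": 0, "jaw": 1}
    - {"dx": 0.5, "dy": -10, "dz": 0, "twist": 0, "jaw": 1}
    - {"dx": 0.5, "dy": -10, "dz": 0, "twist": 0, "jaw": 1}

```text
t: 16.1
ee_pos: [0.502, 0.024, 0.046]
tool_rot: [-3.141, -0.001, 1.616]
contact_force: [-1.1, 6.1, 1.6]
gripper_width: 0.0006
```

Emit:
servo_tool:
  increments:
    - {"dx": 0, "dy": -1, "dz": 0, "twist": 0, "jaw": 1}
    - {"dx": 0, "dy": -2, "dz": 0, "twist": 0, "jaw": 1}
    - {"dx": 0, "dy": -2, "dz": 0, "twist": 0, "jaw": 1}

```text
t: 16.48
ee_pos: [0.502, 0.0222, 0.046]
tool_rot: [-3.141, -0.001, 1.616]
contact_force: [-0.4, 6.0, 2.2]
gripper_width: 0.0006
```

Emit:
servo_tool:
  increments:
    - {"dx": 0, "dy": -1, "dz": 0, "twist": 0, "jaw": 1}
    - {"dx": 0, "dy": -2, "dz": 0, "twist": 0, "jaw": 1}
    - {"dx": 0, "dy": -2, "dz": 0, "twist": 0, "jaw": 1}

```text
t: 16.85
ee_pos: [0.502, 0.0222, 0.046]
tool_rot: [3.142, -0.005, 1.616]
contact_force: [-1.3, 12.3, 2.6]
gripper_width: 0.0007
```

Emit:
servo_tool:
  increments:
    - {"dx": 0, "dy": -1, "dz": 0, "twist": 0, "jaw": 1}
    - {"dx": 0, "dy": -2, "dz": 0, "twist": 0, "jaw": 1}
    - {"dx": 0, "dy": -2, "dz": 0, "twist": 0, "jaw": 1}

```text
t: 17.23
ee_pos: [0.502, 0.0222, 0.046]
tool_rot: [3.141, -0.009, 1.615]
contact_force: [-0.1, 17.6, 3.9]
gripper_width: 0.0003
```

The tool stopped at y = 0.0222 while the force rose from 6 to 18 N, so the row is against the stop. That also matches the calculated end position. Backing off and lifting clear.

Emit:
servo_tool:
  increments:
    - {"dx": 0, "dy": 2, "dz": 0, "twist": 0, "jaw": 1}
    - {"dx": 0, "dy": 4, "dz": 0, "twist": 0, "jaw": 1}
    - {"dx": 0, "dy": 8, "dz": 0, "twist": 0, "jaw": 1}
    - {"dx": -0.5, "dy": 16, "dz": 0, "twist": 0, "jaw": 1}
    - {"dx": -1, "dy": 26, "dz": 0, "twist": 0, "jaw": 1}
    - {"dx": -1, "dy": 28, "dz": 20, "twist": 0, "jaw": 1}
    - {"dx": -1, "dy": 28, "dz": 60, "twist": 0, "jaw": 1}
    - {"dx": -1, "dy": 28, "dz": 110, "twist": 0, "jaw": 1}
    - {"dx": -1, "dy": 60, "dz": 150, "twist": 0, "jaw": 1}
    - {"dx": -1, "dy": 110, "dz": 170, "twist": 0, "jaw": 1}
    - {"dx": -10, "dy": 150, "dz": 180, "twist": 0, "jaw": 1}
    - {"dx": -30, "dy": 180, "dz": 190, "twist": 0, "jaw": 1}
    - {"dx": -30, "dy": 180, "dz": 190, "twist": 0, "jaw": 1}
    - {"dx": -30, "dy": 180, "dz": 190, "twist": 0, "jaw": 1}
    - {"dx": -30, "dy": 180, "dz": 190, "twist": 0, "jaw": 1}

```text
t: 19.1
ee_pos: [0.4724, 0.1965, 0.2353]
tool_rot: [-3.141, 0.001, 1.615]
contact_force: [-0.4, 0.2, 0.9]
gripper_width: 0.0004
```

Run:
```python
from h import *
q=np.load("q.npy")
s=state(); print(s["t"],s["ee_pos"],s["contact_force"])
for c,(r0,r1,c0,c1,k) in {"top":(155,275,215,390,4.5),"side":(165,340,205,370,3.4)}.items():
    im=imaging.camera(c)[:,:,::-1].copy(); z=cv2.resize(im[r0:r1,c0:c1],None,fx=k,fy=k,interpolation=cv2.INTER_CUBIC)
    cv2.imwrite(f"pics/{c}7.png",z); cv2.imwrite(f"pics/{c}7f.png",im)
    for y in (-.185,-.105,-.025,.055):
        u=(proj(c,L2W(q,[0,y,.05]))[0]-[c0,r0])*k; print(c,u.round())
```

```text
19.1 [0.4724212  0.19654254 0.23534312] [-0.37585778  0.19297007  0.89090672]
top [685. 333.]
top [553. 341.]
top [421. 349.]
top [289. 357.]
side [287. 486.]
side [244. 383.]
side [204. 288.]
side [168. 202.]
```

View pics/top7.png

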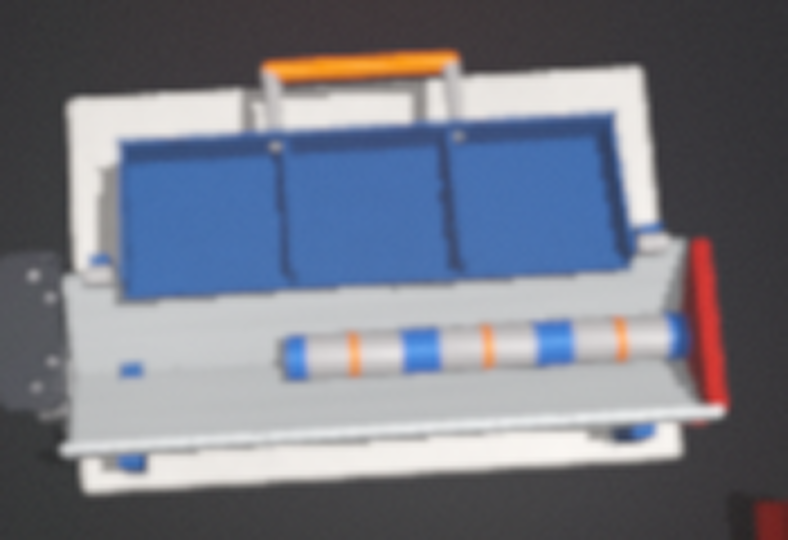

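View pics/side7.png

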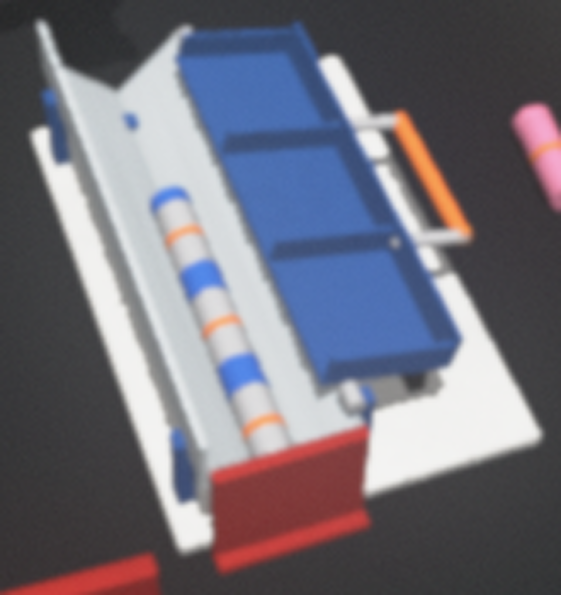

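View pics/top7f.png

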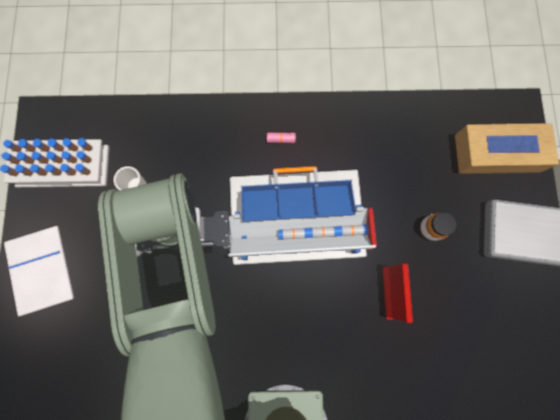

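The row is tight against the stop with no gaps, matching the predicted pixels (left end 284 vs 289, joints at 421 and 553). The tray is down. The arm hides the bottle in the top view, so I'll check it in the side picture.

View pics/side7f.png

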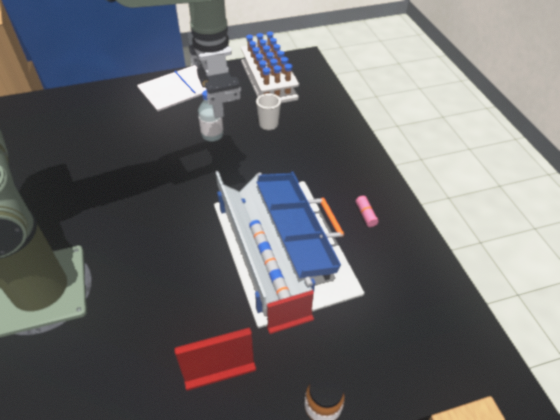

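The bottle (210,118), beaker (268,110) and jar (325,400) are where they started, and the arm is clear.

```bash
python3 -c "
from plant import r
print(r.sign_off())"
```

```text
the job is handed in; nothing more can be done
None
```

The job is done and handed in at about 19 s of the 58 s allowed; the sign-off gives no verdict.

- **Tipping:** I gripped the orange bar and lifted the tray along its arc to about 0.8 rad. All three cells rolled into the fold and lay still, within about 1 mm of its axis in the side camera. The wrist camera put one cell's axis about 4 mm off sideways, still inside the 6 mm limit. I then lowered the tray along the same arc onto its rest and let go of the bar.
- **Pushing:** I pushed the cells along the fold with the closed fingers. The tool stopped moving while the force rose from 6 to 18 N, which matched the calculated position of a full row against the stop.
- **Last checks:** The pictures show the three cells end to end against the small red stop with no visible gaps. The row's free end was about 5 px (1 px = about 0.6 mm) from its predicted place in the 4.5x top view. The tray is down, the bottle, beaker and jar are where they started, and the arm is clear with no contact force.
- **Refused call:** One move call was refused because its rows left out some fields. The arm did not move, and I sent the call again in full.

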